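# Fetch the insert bar from behind the mould cores

## Task

Move all three mould cores out of the blue tray and stand them on the black rubber mat, then lay the steel insert bar from behind them flat and centred in the outline on the white checking plate, lengthwise. Only after that put the cores back in the tray, each standing upright in the middle of the plate of its own colour (they may have stood mixed up before). Do not knock over a core, and leave the oil tin where it is.

Things in the scene. Friction and masses are not known exactly. Their poses are not given: they have to be found in the camera images.
- core_red: Loose mould core with a red tip, upright, 0.35 kg: round steel foot 44 mm dia, 14 mm high, above it a straight round shank 32 mm dia up to 88 mm (red band near the foot, red collar on top), then a red cone; 112 mm high in all. Grip it on the shank. Starts on any of the three plates, not always its own. Origin: centre of the underside; z up.
- core_yellow: Loose mould core with a yellow tip, upright, 0.35 kg: round steel foot 44 mm dia, 14 mm high, above it a straight round shank 32 mm dia up to 88 mm (yellow band near the foot, yellow collar on top), then a yellow cone; 112 mm high in all. Grip it on the shank. Starts on any of the three plates, not always its own. Origin: centre of the underside; z up.
- core_green: Loose mould core with a green tip, upright, 0.35 kg: round steel foot 44 mm dia, 14 mm high, above it a straight round shank 32 mm dia up to 88 mm (green band near the foot, green collar on top), then a green cone; 112 mm high in all. Grip it on the shank. Starts on any of the three plates, not always its own. Origin: centre of the underside; z up.
- bar: Loose steel insert bar, 36 mm (its x) x 150 mm (its y) x 40 mm high, 0.5 kg, two brass-ringed black bores on top; lies on the tray floor behind the row of cores, parallel to the row and about 10 mm from their feet, so that no finger fits on that side until the cores are away. Grip it across its 36 mm. Origin: centre of the underside.
- plate_red: Fixed red plate in the blue tray, 78 x 56 mm, 4 mm thick, with a dark round seat mark 50 mm dia. Origin: under the seat's centre, on the underside; x points to the back of the tray (to the bar), y along the row; it reaches 52 mm to -x. The tray's floor is 3 mm thick; its walls are 25 mm high, at the back (127 mm to +x of the row of seats) and the ends (132 mm from the middle seat), none in front.
- plate_yellow: Fixed yellow plate in the blue tray, 78 x 56 mm, 4 mm thick, with a dark round seat mark 50 mm dia. Origin: under the seat's centre, on the underside; x points to the back of the tray (to the bar), y along the row; it reaches 52 mm to -x. Cores in the row stand about 18 mm apart foot to foot, so grip them front and back (along this plate's x).
- plate_green: Fixed green plate in the blue tray, 78 x 56 mm, 4 mm thick, with a dark round seat mark 50 mm dia. Origin: under the seat's centre, on the underside; x points to the back of the tray (to the bar), y along the row; it reaches 52 mm to -x. The plates lie side by side in the tray, in any order, 62 mm apart along y, all turned alike.
- mat: Fixed black rubber mat, the parking place, 230 mm (its x) x 130 mm (its y), 4 mm thick, flat on the bench on one side of the tray (left or right). Origin: centre of the underside.
- pad: Fixed white checking plate, 85 mm (its x) x 190 mm (its y), 6 mm thick, flat on the bench on the other side of the tray, with a black outline 164 x 46 mm for the bar (long way along y). Origin: centre of the underside.
- oilcan: Bystander: upright oil tin with an orange label, 52 mm dia, 100 mm high, standing loose on the bench beyond the tray. Origin: centre of the underside.
Things that resemble listed ones, but are neither listed nor needed, are in the scene too. Leave any purple look-alike of the core_green alone. Of the things that look like the pad, the smaller one is meant.

How it is judged:
By the outcome, as a careful person would: the job done as asked, in the order asked, and still so for the second after the job is handed in, with the robot touching nothing.
It also fails if it takes over 141 s, if anything falls off the work surface, if the arm or the gripper's body presses on something with over 40 N, if the wrist force passes 120 N, or if a joint passes its speed limit or range.

## Robot

A 6-joint arm with a two-finger parallel gripper is mounted at the origin on the work surface. World frame = base frame: x ahead of the robot, y to its left, z up, the work surface at z = 0. Lengths are in mm, angles in rad, forces in N, time in s.
With the tool pointing down it reaches from about 350 to 975 mm from the base axis. Payload 7.1 kg.
Tool frame: the origin (TCP) lies between the finger pads; the fingertips stand 19 mm ahead of it and the grasp point (between the pads) is the TCP (ctrl.tcp_to_tips is the distance from the TCP to the fingertips, in mm); z points along the fingers, y is the line along which they close (so a half turn about z gives the same grasp; the last joint's range is limited). The gripper opens to 88 mm and grips with 3 to 60 N. Pads are 20 mm wide; open, the fingers measure 115 mm over their backs; the gripper's body (75 mm by 178 mm) begins 61 mm behind the grasp point.
Start: joints at [1.309, 0.423, 1.63, -0, 1.089, -0.019], TCP at [150.232, 606.659, 241.675] pointing down, gripper open.
Joint ranges: [-3, 3], [-0.9, 2.11], [0.09, 2.58], [-1.31, 4.45], [0.11, 2.69], [-2.54, 2.54]. Speed limits (rad/s): [2.39, 2.39, 3.01, 3.14, 3.14, 3.14].

## Interface

Orientations are given as a rotation vector (axis times angle).
In Python, from workcell import status, optics, ctrl gives the robot as it stands. The module is installed in compiled form; this text tells all that it offers.
- The arm moves only by the shell command python3 -m inch 'ROWS'. ROWS is JSON, a list that holds one entry, the list of rows, each a list of 7 numbers: the shift along the tool's x, y, z in mm, then the turn, a rotation vector about the tool's x, y, z in rad, then the opening in per cent of the stroke, from 0 (shut) to 100 (fully open). A call has 1 to 20 rows; each row is the pose to reach, as a shift and turn from the pose commanded when the call began, along the tool's axes at that moment; what a row does not reach only later rows make up. A row lasts 1/10 s, in which the tool goes at most 50 mm and 8.59 degrees, less where a joint would pass 70% of its speed; a pose out of reach is approached as far as the arm can. A call with a gripper value outside its range is refused whole. The fingers move at their own pace and stop on an object; the grip force is fixed at half the most. Time passes only in rows, so rows that repeat a pose let the fingers close. It gives the time, the measured TCP pose, the force, the opening and the grip force at its end, in the units of the state.
- status.get_obs(): the state, without advancing time (a new reading comes with each control period).
- optics.get_image(name): name is "scene" or "top" or "wrist"; returns a dict with "frame" (480x640x3 uint8, red, green, blue), "fx", "fy", "cx", "cy" (pixels), "rvec" (rotation vector, rad) and "tvec" (3), from world to camera coordinates, as OpenCV has them; the wrist camera has in their place "hand_eye" (4x4, takes a point from camera to tool coordinates, whose origin is the TCP and whose axes are the flange's). Camera axes: x right, y down, z forward; pixel columns grow to the right and rows downward; lengths in mm; the calibration is good to about 2 mm. A picture is of the moment at which its call begins: read the wrist's pose just before it. There is no depth.
- ctrl.close_job(): hands the job in; it is judged then, once.
The state is a dict: "t": time; "qpos": joint angles; "qvel": joint speeds; "joint_torque": joint torques, N m; "ee_pos": TCP position; "orientation": TCP orientation; "ft_force": force on the tool from outside, world axes, zero at the start; "moment": the same for the moment, N m; "width": finger opening in mm; "grasp_force": force on a finger pad.
Only numpy, scipy, OpenCV 4.12 (cv2) and the standard library are available. Lean on these libraries where they do the work, as an engineer would, in place of code of your own. Each camera call takes 0.05 s, during which the arm holds its last target. There are 200 camera calls.

## Working session

There is one attempt and no reset: what is moved stays moved. The work goes in short steps, Python scripts to look and compute and a shell command to move; the robot and the scene stay as the last step left them, time stands still between calls to the robot, and variables do not carry over. Pictures are saved under pics/ and viewed, at most 14 in all, crops included, and the job is handed in when it is done.

```bash
mkdir -p pics; python3 - <<'E'
from workcell import status, optics, ctrl
import cv2, pickle
o=status.get_obs(); print(o['t'],o['ee_pos'],o['orientation'],o['width'],ctrl.tcp_to_tips)
for n in ['top','scene']:
    d=optics.get_image(n); pickle.dump(d,open(f'pics/{n}0.pkl','wb')); cv2.imwrite(f'pics/{n}0.png',d['frame'][:,:,::-1]); print(n,d['fx'],d['rvec'],d['tvec'])
E
```

```text
0.0 [150.06252571 606.15500178 240.89902537] [-3.80384388e-01 -3.11825889e+00  2.38873262e-03] 87.72452175677233 19.0
top 505.9805205575295 [ 2.19598382 -2.1488959   0.14836455] [ -30.66875236  503.79226962 1221.06671128]
scene 496.85395619303006 [ 1.64443722  1.75579684 -0.86929123] [  61.36019276 -274.83718913 1446.80325186]
```

View pics/top0.png

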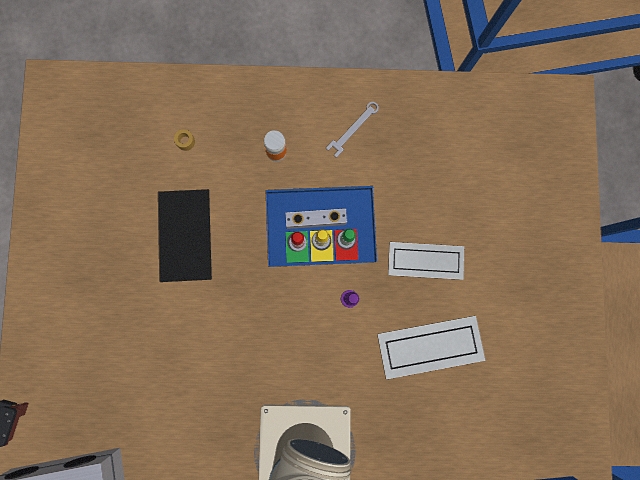

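View pics/scene0.png

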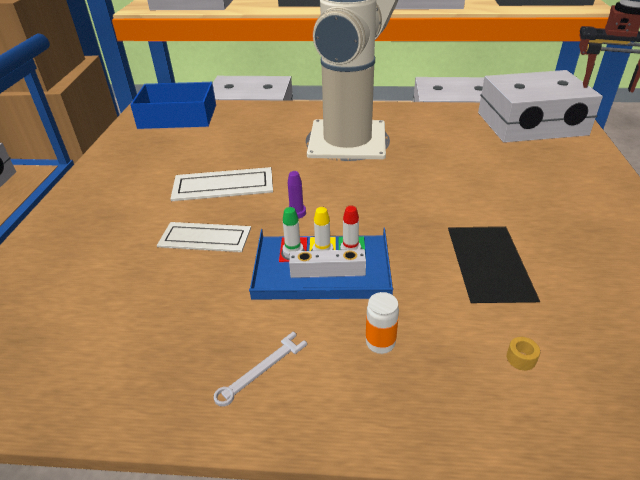

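Top view: red core on the green plate (297,240), yellow on yellow (322,240), green on red (348,238). The bar is at (316,218), the mat at (185,235) on the left, the small pad at (427,261) and the tin at (275,145). The purple look-alike is at (350,298). The scene view agrees.

```bash
cat > h.py <<'E'
import cv2, numpy as np, pickle
from scipy.spatial.transform import Rotation as R
def cam(d, obs=None):
    """returns K, R_wc (cam->world), cam centre"""
    K=np.array([[d['fx'],0,d['cx']],[0,d['fy'],d['cy']],[0,0,1.]])
    if 'hand_eye' in d:
        H=np.array(d['hand_eye']); Rt=R.from_rotvec(obs['orientation']).as_matrix()
        return K, Rt@H[:3,:3], Rt@H[:3,3]+obs['ee_pos']
    Rm=R.from_rotvec(d['rvec']).as_matrix(); return K, Rm.T, -Rm.T@np.array(d['tvec'])
def ray(c,p):
    v=c[1]@np.linalg.inv(c[0])@np.array([p[0],p[1],1.]); return c[2],v/np.linalg.norm(v)
def plane(c,p,z):
    o,v=ray(c,p); return o+v*(z-o[2])/v[2]
def tri(c1,p1,c2,p2):
    (a,u),(b,v)=ray(c1,p1),ray(c2,p2)
    s=np.linalg.lstsq(np.c_[u,-v],b-a,rcond=None)[0]; A=a+s[0]*u;B=b+s[1]*v
    return (A+B)/2, np.linalg.norm(A-B)
def proj(c,P): 
    q=c[0]@(c[1].T@(np.array(P)-c[2])); return q[:2]/q[2]
HUE=dict(red=[(0,8),(172,180)],yellow=[(22,34)],green=[(45,80)],blue=[(100,125)])
def mask(img,col,s=110,v=60):
    hsv=cv2.cvtColor(img,cv2.COLOR_RGB2HSV); m=0
    for a,b in HUE[col]: m=m|cv2.inRange(hsv,(a,s,v),(b,255,255))
    return m
def blobs(m,amin=20):
    n,l,st,ce=cv2.connectedComponentsWithStats(m)
    return sorted([(int(st[i,4]),ce[i].round(1).tolist(),st[i,:4].tolist()) for i in range(1,n) if st[i,4]>=amin],reverse=True)
E
python3 - <<'E'
from h import *
from workcell import optics,status
d=pickle.load(open('pics/top0.pkl','rb'));s=pickle.load(open('pics/scene0.pkl','rb'))
ct,cs=cam(d),cam(s)
for col in ['red','yellow','green']:
  for n,x,roi in [('top',d,(260,180,120,100)),('scene',s,(245,195,150,110))]:
    x0,y0,w,h=roi; m=mask(x['frame'][y0:y0+h,x0:x0+w],col)
    print(col,n,[(a,[c[0]+x0,c[1]+y0],[b[0]+x0,b[1]+y0,b[2],b[3]]) for a,c,b in blobs(m,15)])
def rect(d,m,roi):
    x0,y0,w,h=roi; k=np.zeros_like(m);k[y0:y0+h,x0:x0+w]=m[y0:y0+h,x0:x0+w]
    c=max(cv2.findContours(k,0,2)[0],key=cv2.contourArea); return cv2.boxPoints(cv2.minAreaRect(c))
def show(n,P):
    P=np.array(P);e=[np.linalg.norm(P[i]-P[i-1]) for i in range(4)]; i=int(np.argmax(e[:2])); v=P[i]-P[i-1]
    print(n,P.mean(0).round(1),'sides',np.round(e[:2],1),'long dir deg',np.degrees(np.arctan2(v[1],v[0])).round(1))
g=cv2.cvtColor(d['frame'],cv2.COLOR_RGB2HSV)
show('mat',[plane(ct,p,4) for p in rect(d,cv2.inRange(g,(0,0,0),(180,255,50)),(140,170,90,130))])
show('pad',[plane(ct,p,6) for p in rect(d,cv2.inRange(g,(0,0,150),(180,50,255)),(380,235,95,50))])
show('bar',[plane(ct,p,43) for p in rect(d,cv2.inRange(g,(0,0,120),(180,60,255)),(275,200,85,28))])
show('tray',[plane(ct,p,25) for p in rect(d,mask(d['frame'],'blue'),(255,175,130,100))])
w=optics.get_image('wrist');print(w['fx'],w['cx'],w['cy'],np.round(w['hand_eye'],3))
print('tin',plane(ct,(275,139),100))
E
```

```text
red top [(353, [345.7, 249.4], [335, 229, 23, 32]), (136, [297.1, 238.0], [291, 232, 13, 13])]
red scene [(244, [350.5, 215.0], [343, 205, 16, 20]), (87, [282.1, 251.9], [279, 237, 10, 25]), (70, [303.5, 242.4], [300, 237, 7, 14]), (47, [350.3, 245.1], [343, 242, 16, 6])]
yellow top [(513, [321.6, 246.1], [310, 230, 24, 32])]
yellow scene [(242, [321.1, 216.4], [314, 207, 16, 19]), (164, [322.5, 243.4], [309, 237, 27, 14])]
green top [(362, [296.7, 251.0], [285, 231, 24, 32]), (127, [348.6, 234.9], [342, 229, 13, 13])]
green scene [(231, [289.7, 216.4], [283, 207, 15, 19]), (56, [361.7, 242.1], [359, 236, 6, 14]), (36, [292.6, 246.3], [285, 243, 15, 6]), (33, [340.1, 241.2], [339, 237, 4, 13])]
mat [518.9 310.4   4. ] sides [228.6 129.6] long dir deg 4.8
pad [ 468.4 -300.     6. ] sides [190.   84.3] long dir deg 87.9
bar [565.5 -18.1  43. ] sides [ 35.3 148.9] long dir deg -84.6
tray [548.1 -31.6  25. ] sides [192.  272.4] long dir deg -86.0
373.27456161602123 323.9860307088403 243.09872106827905 [[-1.00000e-03 -9.53000e-01 -3.02000e-01  8.31240e+01]
 [ 1.00000e+00 -0.00000e+00 -0.00000e+00 -1.22000e-01]
 [ 0.00000e+00 -3.02000e-01  9.53000e-01 -1.42641e+02]
 [ 0.00000e+00  0.00000e+00  0.00000e+00  1.00000e+00]]
tin [742.01688421  83.60467791 100.        ]
```

```bash
cat >> h.py <<'E'
def go(obs,P,yaw):
    """rows shift/turn so that TCP goes to P, pointing down, closing line (tool y) at yaw deg"""
    Rt=R.from_rotvec(obs['orientation']); y=np.radians(yaw)
    T=R.from_matrix(np.array([[-np.sin(y),np.cos(y),0],[np.cos(y),np.sin(y),0],[0,0,-1.]]).T)
    return Rt.inv().apply(np.array(P)-obs['ee_pos']).round(1).tolist()+(Rt.inv()*T).as_rotvec().round(4).tolist()
E
python3 - <<'E'
from h import *
from workcell import status
d=pickle.load(open('pics/top0.pkl','rb'));s=pickle.load(open('pics/scene0.pkl','rb'))
ct,cs=cam(d),cam(s)
for n,a,b in [('red',(297.1,238),(350.5,215)),('green',(348.6,234.9),(289.7,216.4))]:
    P,e=tri(ct,a,cs,b);print(n,P.round(1),e.round(1))
Rt=R.from_rotvec(status.get_obs()['orientation']).as_matrix();print(Rt.round(3))
T=R.from_matrix(np.array([[-np.sin(.1),np.cos(.1),0],[np.cos(.1),np.sin(.1),0],[0,0,-1.]]).T); 
print(T.as_matrix().round(2), go(status.get_obs(),[548,-5,230],5))
E
```

```text
red [505.8  26.3  99.5] 2.2
green [515.8 -94.1  99.5] 1.7
[[-0.971  0.24  -0.   ]
 [ 0.24   0.971 -0.001]
 [ 0.    -0.001 -1.   ]]
[[-0.1  1.   0. ]
 [ 1.   0.1  0. ]
 [ 0.   0.  -1. ]] [-533.1, -497.7, 11.7, -0.0011, 0.0008, 1.2407]
```

```bash
python3 -m inch '[[[-533,-498,12,0,0,1.24,100],[-533,-498,12,0,0,1.24,100],[-533,-498,12,0,0,1.24,100],[-533,-498,12,0,0,1.24,100],[-533,-498,12,0,0,1.24,100],[-533,-498,12,0,0,1.24,100],[-533,-498,12,0,0,1.24,100],[-533,-498,12,0,0,1.24,100],[-533,-498,12,0,0,1.24,100],[-533,-498,12,0,0,1.24,100],[-533,-498,12,0,0,1.24,100],[-533,-498,12,0,0,1.24,100],[-533,-498,12,0,0,1.24,100],[-533,-498,12,0,0,1.24,100],[-533,-498,12,0,0,1.24,100],[-533,-498,12,0,0,1.24,100],[-533,-498,12,0,0,1.24,100],[-533,-498,12,0,0,1.24,100]]]'
cat > snap.py <<'E'
import sys; from h import *; from workcell import status,optics
o=status.get_obs(); d=optics.get_image('wrist'); d['obs']={k:np.array(o[k]) for k in('ee_pos','orientation')}
pickle.dump(d,open(f'pics/{sys.argv[1]}.pkl','wb')); cv2.imwrite(f'pics/{sys.argv[1]}.png',d['frame'][:,:,::-1]); print(o['t'],o['ee_pos'].round(1),o['orientation'].round(3))
E
python3 snap.py w1
python3 -m inch '[[[60,0,0,0,0,0,100],[60,0,0,0,0,0,100],[60,0,0,0,0,0,100],[60,0,0,0,0,0,100]]]'; python3 snap.py w2
```

```text
t: 1.95
ee_pos: [547.0, -4.1, 229.4]
orientation: [-2.12, -2.317, 0.001]
ft_force: [-0.2, 0.5, -0.4]
width: 87.7
grasp_force: 0.0
1.95 [547.   -4.1 229.4] [-2.120e+00 -2.317e+00  1.000e-03]
t: 2.4
ee_pos: [542.3, 55.3, 229.8]
orientation: [2.119, 2.319, -0.0]
ft_force: [0.9, 0.0, -0.2]
width: 87.8
grasp_force: 0.0
2.4 [542.3  55.3 229.8] [ 2.119  2.319 -0.   ]
```

View pics/w1.png

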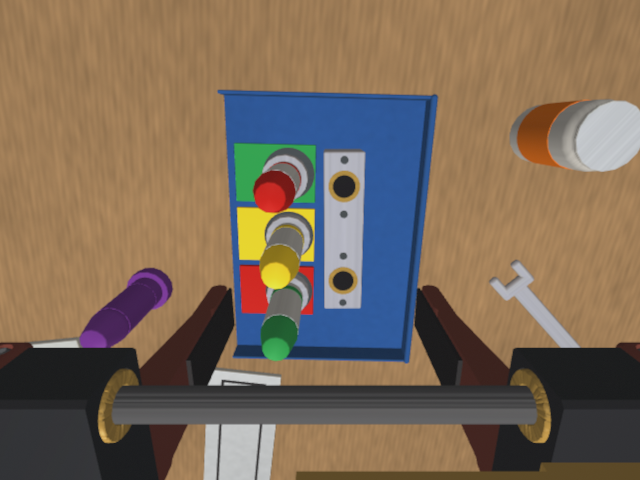

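View pics/w2.png

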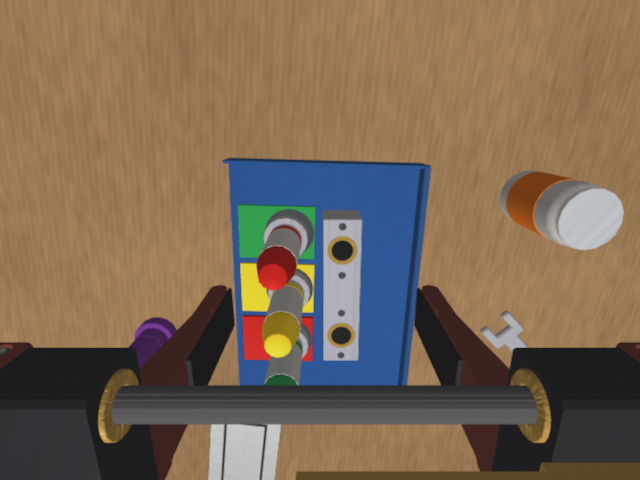

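The wrist views show the tray with the plates and cores, e.g. red tip (270,194) in w1 and (275,275) in w2, and bores at (344,186)/(343,280) in w1 and (342,250)/(341,335) in w2.

```bash
python3 - <<'E'
from h import *
D=[pickle.load(open(f'pics/w{i}.pkl','rb')) for i in (1,2)]
C=[cam(d,d['obs']) for d in D]
# bores: dark blobs inside the bar area
B=[]
for d,(x0,y0,x1,y1) in zip(D,[(320,145,370,315),(318,205,366,365)]):
    g=cv2.cvtColor(d['frame'],cv2.COLOR_RGB2GRAY)[y0:y1,x0:x1]; m=cv2.inRange(g,0,45)
    B.append(sorted([(c[1]+y0,c[0]+x0) for a,c,b in blobs(m,150)if b[3]<40])); 
P=[tri(C[0],a[::-1],C[1],b[::-1]) for a,b in zip(*B)]
for p in P: print('bore',p[0].round(1),p[1].round(1))
v=P[0][0]-P[1][0]; yaw=np.degrees(np.arctan2(v[1],v[0]))-90; print('bar mid',(P[0][0]+P[1][0])/2,'yaw',yaw)
# caps
caps={}
for col in HUE:
    if col=='blue':continue
    for i,d in enumerate(D):
        m=mask(d['frame'][100:380,225:320],col,100,60)
        hsv=cv2.cvtColor(d['frame'],cv2.COLOR_RGB2HSV)
        print(col,i,[(a,[c[0]+225,c[1]+100],[b[0]+225,b[1]+100,b[2],b[3]]) for a,c,b in blobs(m,40)])
# plates at z=7 in tray frame
yr=np.radians(yaw); ex=np.array([np.cos(yr),np.sin(yr)]); ey=np.array([-ex[1],ex[0]])
for i,d in enumerate(D):
  for col in ['green','yellow','red']:
    m=mask(d['frame'],col,100,60); m[:,:225]=0;m[:,322:]=0;m[380:]=0;m[:100]=0
    yy,xx=np.nonzero(m); W=np.array([plane(C[i],(x,y),7)[:2] for x,y in zip(xx,yy)]); t=np.c_[W@ex,W@ey]
    h,e=np.histogram(t[:,0],np.arange(380,640,1)); 
    xm=e[np.nonzero(h>20)[0][0]]; q=t[(t[:,0]>xm)&(t[:,0]<xm+12)]; 
    print(i,col,'xmin',xm,'y',np.percentile(q[:,1],[1,99]).round(1),'seat',((xm+52)*ex+q[:,1].mean()*0*ey+np.percentile(q[:,1],[1,99]).mean()*ey).round(1))
E
```

```text
bore [561.4  29.4  44.8] 0.1
bore [569.6 -59.8  44.9] 0.1
bar mid [565.50386342 -15.18691489  44.86022161] yaw 5.267430770395151
red 0 [(1380, [273.8, 191.2], [254, 170, 42, 42]), (1123, [252.5, 289.9], [240, 265, 29, 49]), (299, [307.7, 287.7], [299, 266, 15, 48])]
red 1 [(1329, [275.6, 267.4], [257, 246, 39, 45]), (915, [253.7, 337.9], [243, 315, 28, 45]), (253, [308.1, 336.1], [301, 317, 12, 44]), (77, [287.6, 229.7], [271, 226, 30, 15])]
yellow 0 [(2829, [264.6, 248.2], [237, 207, 62, 83]), (443, [306.1, 229.3], [281, 208, 34, 53]), (95, [289.9, 229.2], [272, 225, 32, 18])]
yellow 1 [(1319, [280.0, 333.7], [263, 312, 37, 46]), (1049, [252.4, 289.3], [240, 263, 31, 48]), (337, [308.2, 284.5], [297, 264, 17, 48]), (72, [295.6, 287.5], [286, 282, 18, 17])]
green 0 [(2087, [263.7, 167.1], [234, 143, 82, 60]), (1303, [277.8, 337.2], [261, 315, 36, 46]), (46, [293.9, 289.8], [285, 286, 17, 13])]
green 1 [(1931, [265.3, 227.2], [238, 205, 77, 54]), (89, [280.4, 377.4], [269, 375, 24, 5])]
0 green xmin 458 y [-41.7  12.9] seat [509.2  32.5]
0 yellow xmin 456 y [-103.8  -48.7] seat [512.9 -29.3]
0 red xmin 455 y [-165.2 -110.4] seat [517.5 -90.7]
1 green xmin 458 y [-41.3  12.5] seat [509.2  32.5]
1 yellow xmin 456 y [-103.7  -49. ] seat [512.9 -29.4]
1 red xmin 455 y [-165.8 -109.7] seat [517.5 -90.6]
```

```bash
python3 - <<'E'
from h import *
from workcell import status
D=[pickle.load(open(f'pics/w{i}.pkl','rb')) for i in (1,2)]
C=[cam(d,d['obs']) for d in D]
print([c[2].round(0) for c in C])
print('red',tri(C[0],(273.8,191.2),C[1],(275.6,267.4)))
m=mask(D[0]['frame'],'yellow',100,60);print([proj(C[0],P) for P in ([513,-30.5,110],[513,-30.5,7])])
# plate height: same corner in two views (approx poly of plate union)
for i in (0,1):
    m=mask(D[i]['frame'],'green',100,60);m[:,:225]=0;m[:,322:]=0;m[262 if i else 206:]=0;m[:100]=0
    c=max(cv2.findContours(m,0,2)[0],key=cv2.contourArea)[:,0].astype(float)
    k=[c[np.argmin(c@w)] for w in ([1,1],[1,-1])]; print(k)
    if i==0:k0=k
    else: print([ (tri(C[0],a,C[1],b)[0].round(1)) for a,b in zip(k0,k)])
# yellow/green cores: tip centroid x at z=100
def tip(i,col,y0,y1):
    m=mask(D[i]['frame'],col,100,60);n=np.zeros_like(m);n[y0:y1,258:302]=m[y0:y1,258:302];M=cv2.moments(n);return M['m10']/M['m00'],M['m01']/M['m00']
a,b=tip(0,'yellow',246,295),tip(1,'yellow',310,360);print('yellow',a,b,tri(C[0],a,C[1],b))
print('green@100',plane(C[0],(277.8,337.2),100),'red@100',plane(C[0],(273.8,191.2),100),'yellow@100',plane(C[0],a,100))
o=status.get_obs(); print(go(o,[516.6,-91,75],4))
E
```

```text
[array([540.,  79., 372.]), array([535., 138., 372.])]
red (array([507.20261408,  29.77553049, 102.1339157 ]), np.float64(0.40459310439401436))
[array([276.064043, 272.732164]), array([288.57315131, 234.56258019])]
[array([235., 143.]), array([237., 200.])]
[array([238., 205.]), array([240., 256.])]
[array([457.3,  55.2,   9. ]), array([459.3,   0. ,   4.5])]
yellow (277.6173184357542, 265.35824022346367) (279.8532731376975, 333.50338600451465) (array([513.52716354, -26.30354767, 105.22697232]), np.float64(0.2718097914554971))
green@100 [516.24698525 -92.15797845 100.        ] red@100 [507.14767989  29.40897614 100.        ] yellow@100 [512.86896849 -28.38115584 100.        ]
[-142.9, -38.7, 154.8, 0.0, 0.0003, 0.0192]
```

```bash
python3 - <<'E'
from h import *
from workcell import status
o=status.get_obs(); print(go(o,[507.7,29.8,150],4), go(o,[507.7,29.8,75],4))
E
```

```text
[-21.8, -36.8, 79.8, 0.0, 0.0003, 0.0192] [-21.8, -36.8, 154.8, 0.0, 0.0003, 0.0192]
```

```bash
python3 -m inch '[[[-22,-37,40,0,0,0.019,100],[-22,-37,80,0,0,0.019,100],[-22,-37,110,0,0,0.019,100],[-22,-37,135,0,0,0.019,100],[-22,-37,150,0,0,0.019,100],[-22,-37,155,0,0,0.019,100],[-22,-37,155,0,0,0.019,100],[-22,-37,155,0,0,0.019,100]]]'
python3 -m inch '[[[0,0,0,0,0,0,60],[0,0,0,0,0,0,45],[0,0,0,0,0,0,20],[0,0,0,0,0,0,20],[0,0,0,0,0,0,20],[0,0,0,0,0,0,20],[0,0,0,0,0,0,20],[0,0,0,0,0,0,20]]]'
```

```text
t: 3.25
ee_pos: [508.3, 29.4, 75.4]
orientation: [2.143, 2.296, 0.001]
ft_force: [0.4, 0.6, -0.1]
width: 87.6
grasp_force: 0.0
t: 4.05
ee_pos: [507.3, 29.7, 74.5]
orientation: [-2.143, -2.296, 0.001]
ft_force: [-1.5, -0.1, 0.5]
width: 31.9
grasp_force: 30.0
```

```bash
python3 -m inch '[[[0,0,-15,0,0,0,20],[0,0,-40,0,0,0,20],[10,-2,-60,0,0,0,20],[40,-6,-60,0,0,0,20],[80,-11,-60,0,0,0,20],[125,-17,-60,0,0,0,20],[170,-23,-60,0,0,0,20],[215,-29,-60,0,0,0,20],[260,-35,-60,0,0,0,20],[290,-39,-60,0,0,0,20],[308,-40,-60,0,0,0,20],[308,-40,-50,0,0,0,20],[308,-40,-25,0,0,0,20],[308,-40,-8,0,0,0,20],[308,-40,0,0,0,0,20],[308,-40,2,0,0,0,20],[308,-40,2,0,0,0,20],[308,-40,2,0,0,0,20]]]'
```

```text
t: 5.85
ee_pos: [447.3, 334.3, 73.3]
orientation: [2.144, 2.296, 0.002]
ft_force: [0.1, 0.0, -4.7]
width: 31.3
grasp_force: 30.0
```

```bash
python3 -m inch '[[[0,0,1,0,0,0,20],[0,0,1,0,0,0,20],[0,0,1,0,0,0,35],[0,0,1,0,0,0,100],[0,0,1,0,0,0,100],[0,0,1,0,0,0,100],[0,0,1,0,0,0,100],[0,0,1,0,0,0,100]]]'
python3 -m inch '[[[0,0,-30,0,0,0,100],[0,0,-80,0,0,0,100],[-10,1,-90,0,0,0,100],[-367,42,-90,0,0,0,100],[-367,42,-90,0,0,0,100],[-367,42,-90,0,0,0,100],[-367,42,-90,0,0,0,100],[-367,42,-90,0,0,0,100],[-367,42,-90,0,0,0,100],[-367,42,-90,0,0,0,100],[-367,42,-90,0,0,0,100],[-367,42,-90,0,0,0,100],[-367,42,-60,0,0,0,100],[-367,42,-25,0,0,0,100],[-367,42,-8,0,0,0,100],[-367,42,-3,0,0,0,100],[-367,42,-3,0,0,0,100],[-367,42,-3,0,0,0,100]]]'
```

```text
t: 6.65
ee_pos: [446.6, 334.3, 71.8]
orientation: [2.143, 2.297, 0.0]
ft_force: [-0.3, 1.2, 0.1]
width: 68.4
grasp_force: 0.0
t: 8.45
ee_pos: [514.2, -28.3, 75.4]
orientation: [2.142, 2.297, 0.001]
ft_force: [0.9, -0.8, -0.4]
width: 88.0
grasp_force: 0.0
```

```bash
python3 -m inch '[[[0,0,0,0,0,0,60],[0,0,0,0,0,0,45],[0,0,0,0,0,0,20],[0,0,0,0,0,0,20],[0,0,0,0,0,0,20],[0,0,0,0,0,0,20],[0,0,0,0,0,0,20],[0,0,0,0,0,0,20]]]'
python3 -m inch '[[[0,0,-15,0,0,0,20],[0,0,-40,0,0,0,20],[10,3,-60,0,0,0,20],[40,11,-60,0,0,0,20],[80,21,-60,0,0,0,20],[125,33,-60,0,0,0,20],[170,45,-60,0,0,0,20],[215,57,-60,0,0,0,20],[260,69,-60,0,0,0,20],[305,81,-60,0,0,0,20],[345,92,-60,0,0,0,20],[365,97,-60,0,0,0,20],[369,98,-55,0,0,0,20],[369,98,-30,0,0,0,20],[369,98,-10,0,0,0,20],[369,98,0,0,0,0,20],[369,98,2,0,0,0,20],[369,98,2,0,0,0,20],[369,98,3,0,0,0,20],[369,98,3,0,0,0,20]]]'
```

```text
t: 9.25
ee_pos: [513.6, -29.0, 74.6]
orientation: [-2.143, -2.297, 0.0]
ft_force: [-1.2, 0.5, 0.6]
width: 31.6
grasp_force: 30.0
t: 11.25
ee_pos: [586.4, 345.8, 72.2]
orientation: [2.144, 2.296, 0.001]
ft_force: [-0.1, 0.0, -3.9]
width: 31.6
grasp_force: 30.0
```

```bash
python3 -m inch '[[[0,0,0,0,0,0,35],[0,0,0,0,0,0,100],[0,0,0,0,0,0,100],[0,0,0,0,0,0,100],[0,0,0,0,0,0,100],[0,0,0,0,0,0,100]]]'
python3 -m inch '[[[0,0,-30,0,0,0,100],[0,0,-80,0,0,0,100],[-10,-2,-90,0,0,0,100],[-432,-99,-90,0,0,0,100],[-432,-99,-90,0,0,0,100],[-432,-99,-90,0,0,0,100],[-432,-99,-90,0,0,0,100],[-432,-99,-90,0,0,0,100],[-432,-99,-90,0,0,0,100],[-432,-99,-90,0,0,0,100],[-432,-99,-90,0,0,0,100],[-432,-99,-90,0,0,0,100],[-432,-99,-90,0,0,0,100],[-432,-99,-90,0,0,0,100],[-432,-99,-60,0,0,0,100],[-432,-99,-25,0,0,0,100],[-432,-99,-8,0,0,0,100],[-432,-99,-3,0,0,0,100],[-432,-99,-3,0,0,0,100],[-432,-99,-3,0,0,0,100]]]'
```

```text
t: 11.85
ee_pos: [586.2, 346.0, 71.9]
orientation: [2.143, 2.297, 0.001]
ft_force: [0.3, -0.2, 0.2]
width: 68.1
grasp_force: 0.0
t: 13.85
ee_pos: [517.9, -91.4, 75.4]
orientation: [2.142, 2.297, 0.001]
ft_force: [-0.2, 0.1, 0.5]
width: 87.6
grasp_force: 0.0
```

```bash
python3 -m inch '[[[0,0,0,0,0,0,60],[0,0,0,0,0,0,45],[0,0,0,0,0,0,20],[0,0,0,0,0,0,20],[0,0,0,0,0,0,20],[0,0,0,0,0,0,20],[0,0,0,0,0,0,20],[0,0,0,0,0,0,20]]]'
python3 -m inch '[[[0,0,-15,0,0,0,20],[0,0,-40,0,0,0,20],[10,1,-60,0,0,0,20],[40,3,-60,0,0,0,20],[80,6,-60,0,0,0,20],[125,10,-60,0,0,0,20],[170,14,-60,0,0,0,20],[215,17,-60,0,0,0,20],[260,21,-60,0,0,0,20],[305,25,-60,0,0,0,20],[345,28,-60,0,0,0,20],[365,30,-60,0,0,0,20],[369,30,-55,0,0,0,20],[369,30,-30,0,0,0,20],[369,30,-10,0,0,0,20],[369,30,0,0,0,0,20],[369,30,2,0,0,0,20],[369,30,2,0,0,0,20],[369,30,3,0,0,0,20],[369,30,3,0,0,0,20]]]'
python3 -m inch '[[[0,0,0,0,0,0,35],[0,0,0,0,0,0,100],[0,0,0,0,0,0,100],[0,0,0,0,0,0,100],[0,0,0,0,0,0,100],[0,0,0,0,0,0,100]]]'
python3 - <<'E'
from h import *
from workcell import status
o=status.get_obs(); print(go(o,[540,-15,210],5),go(o,[562,-15,34],5))
E
```

```text
t: 14.65
ee_pos: [516.9, -91.9, 74.6]
orientation: [-2.143, -2.296, 0.0]
ft_force: [0.1, 0.1, 0.7]
width: 31.8
grasp_force: 30.0
t: 16.65
ee_pos: [522.1, 278.3, 72.3]
orientation: [2.143, 2.296, 0.002]
ft_force: [0.3, -0.6, -3.8]
width: 31.3
grasp_force: 30.0
t: 17.25
ee_pos: [521.6, 278.3, 71.8]
orientation: [2.143, 2.297, 0.0]
ft_force: [0.1, 0.1, -0.3]
width: 68.1
grasp_force: 0.0
[-293.9, -1.9, -138.2, 0.0002, -0.0001, -0.0182] [-295.4, 20.0, 37.8, 0.0002, -0.0001, -0.0182]
```

```bash
python3 -m inch '[[[0,0,-40,0,0,0,100],[0,0,-90,0,0,0,100],[-294,-2,-138,0,0,-0.018,100],[-294,-2,-138,0,0,-0.018,100],[-294,-2,-138,0,0,-0.018,100],[-294,-2,-138,0,0,-0.018,100],[-294,-2,-138,0,0,-0.018,100],[-294,-2,-138,0,0,-0.018,100],[-294,-2,-138,0,0,-0.018,100],[-294,-2,-138,0,0,-0.018,100],[-294,-2,-138,0,0,-0.018,100],[-294,-2,-138,0,0,-0.018,100],[-294,-2,-138,0,0,-0.018,100],[-294,-2,-138,0,0,-0.018,100]]]'; python3 snap.py w3
python3 -m inch '[[[45,0,0,0,0,0,100],[45,0,0,0,0,0,100],[45,0,0,0,0,0,100],[45,0,0,0,0,0,100]]]'; python3 snap.py w4
```

```text
t: 18.65
ee_pos: [539.8, -14.2, 209.5]
orientation: [-2.121, -2.317, 0.0]
ft_force: [0.3, -0.5, -0.6]
width: 87.8
grasp_force: 0.0
18.65 [539.8 -14.2 209.5] [-2.121 -2.317  0.   ]
t: 19.1
ee_pos: [536.0, 29.4, 209.7]
orientation: [2.122, 2.316, -0.0]
ft_force: [-0.8, -0.8, 0.4]
width: 87.8
grasp_force: 0.0
19.1 [536.   29.4 209.7] [ 2.122  2.316 -0.   ]
```

View pics/w3.png

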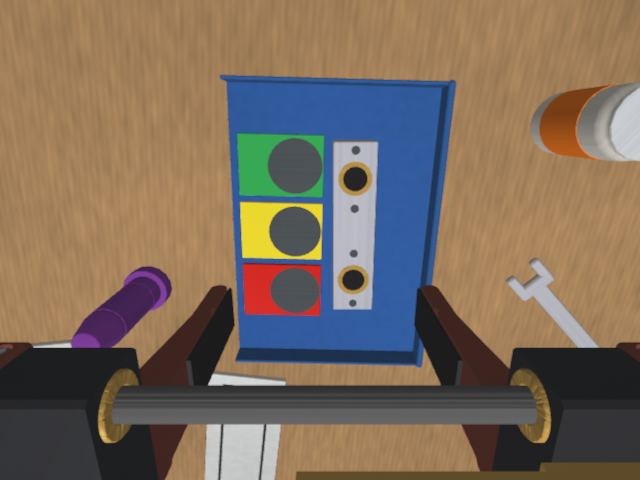

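View pics/w4.png

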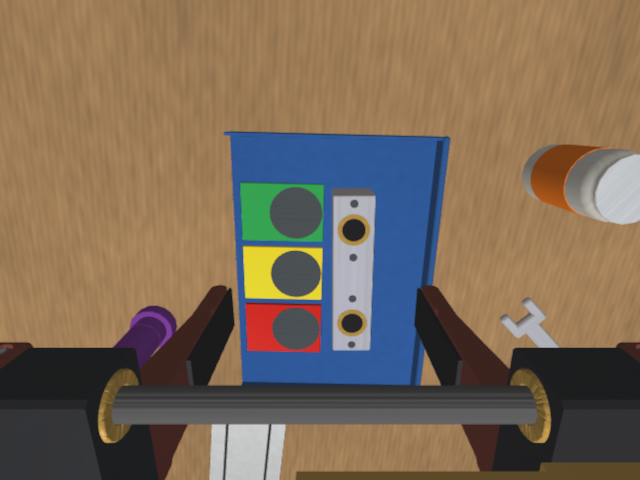

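Clear view of the empty seats (w3: green 295,166; yellow 295,231; red 295,291) and the bar's bores (355,179 / 353,280).

```bash
python3 - <<'E'
from h import *
from workcell import status
D=[pickle.load(open(f'pics/w{i}.pkl','rb')) for i in (3,4)]
C=[cam(d,d['obs']) for d in D]
def dark(i,lo,hi,roi,amin):
    x0,y0,x1,y1=roi; h=cv2.cvtColor(D[i]['frame'],cv2.COLOR_RGB2HSV)[y0:y1,x0:x1]
    m=cv2.inRange(h,(0,0,lo),(180,95,hi)); m=cv2.morphologyEx(m,cv2.MORPH_OPEN,np.ones((3,3)))
    r=[]
    for c in cv2.findContours(m,0,2)[0]:
        if cv2.contourArea(c)>amin: e=cv2.fitEllipse(cv2.convexHull(c)); r.append((e[0][1]+y0,e[0][0]+x0))
    return sorted(r)
S=[dark(0,40,120,(260,125,326,320),800),dark(1,40,120,(260,180,326,355),800)]
B=[dark(0,0,60,(330,140,380,310),150),dark(1,0,60,(330,190,380,352),150)]
print([len(x) for x in S+B])
for n,L in (('seat',S),('bore',B)):
    for a,b in zip(*L):
        z=7 if n=='seat' else 43
        P,e=tri(C[0],a[::-1],C[1],b[::-1]); print(n,np.round(a,1),P.round(1),e.round(2),'plane',plane(C[0],a[::-1],z).round(1),plane(C[1],b[::-1],z).round(1))
o=status.get_obs();print(go(o,[564,-15,150],5.3),go(o,[564,-15,34],5.3))
E
```

```text
[3, 3, 2, 2]
seat [165.3 294.6] [509.   31.5   8.1] 0.01 plane [508.9  31.4   7. ] [508.9  31.2   7. ]
seat [230.9 294.6] [512.8 -30.4   7.2] 0.06 plane [512.9 -30.5   7. ] [512.8 -30.5   7. ]
seat [290.  294.5] [516.8 -92.    7.8] 0.02 plane [516.8 -92.4   7. ] [516.7 -92.5   7. ]
bore [178.4 354.9] [561.4  29.2  44.1] 0.04 plane [561.5  29.   43. ] [561.5  28.9  43. ]
bore [279.6 352.8] [569.7 -60.5  43.6] 0.06 plane [569.8 -60.7  43. ] [569.8 -60.8  43. ]
[-46.4, 24.0, 59.7, 0.0001, 0.0002, -0.0057] [-46.4, 24.0, 175.7, 0.0001, 0.0002, -0.0057]
```

```bash
python3 - <<'E'
from h import *
from workcell import status
o=status.get_obs();print(go(o,[468,-275,210],5))
E
```

```text
[-297.1, -94.1, -0.3, 0.0001, 0.0002, -0.0005]
```

```bash
python3 -m inch '[[[-297,-94,0,0,0,0,100],[-297,-94,0,0,0,0,100],[-297,-94,0,0,0,0,100],[-297,-94,0,0,0,0,100],[-297,-94,0,0,0,0,100],[-297,-94,0,0,0,0,100],[-297,-94,0,0,0,0,100],[-297,-94,0,0,0,0,100],[-297,-94,0,0,0,0,100],[-297,-94,0,0,0,0,100],[-297,-94,0,0,0,0,100]]]'; python3 snap.py w5
python3 -m inch '[[[45,0,0,0,0,0,100],[45,0,0,0,0,0,100],[45,0,0,0,0,0,100],[45,0,0,0,0,0,100]]]'; python3 snap.py w6
```

```text
t: 20.25
ee_pos: [468.5, -273.0, 209.7]
orientation: [-2.12, -2.318, -0.0]
ft_force: [-0.3, 0.3, 0.1]
width: 88.2
grasp_force: 0.0
20.25 [ 468.5 -273.   209.7] [-2.12  -2.318 -0.   ]
t: 20.7
ee_pos: [464.8, -229.7, 210.0]
orientation: [2.121, 2.316, 0.0]
ft_force: [-0.5, -0.3, 0.4]
width: 87.8
grasp_force: 0.0
20.7 [ 464.8 -229.7  210. ] [2.121 2.316 0.   ]
```

View pics/w6.png

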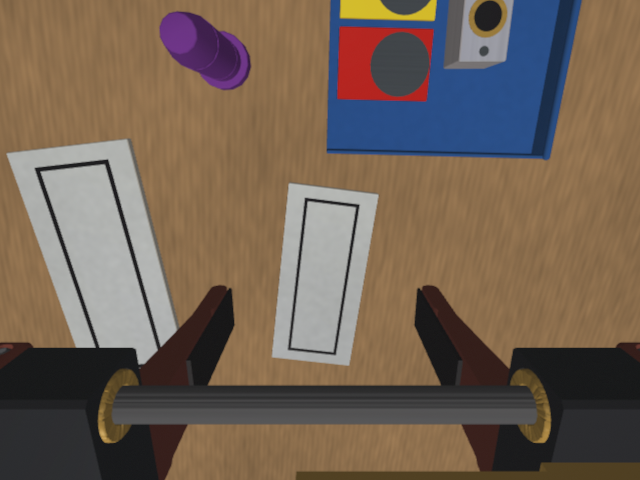

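The small pad is complete at (325,275) in w6, with its outline corners at about (305,198), (358,206), (336,354) and (289,349).

```bash
python3 - <<'E'
from h import *
from workcell import status
D=[pickle.load(open(f'pics/w{i}.pkl','rb')) for i in (5,6)]
C=[cam(d,d['obs']) for d in D]
Q=[]
for i,d in enumerate(D):
    g=cv2.cvtColor(d['frame'],cv2.COLOR_RGB2HSV); m=cv2.inRange(g,(0,0,135),(180,45,255)); m[385:]=0
    n,l,st,ce=cv2.connectedComponentsWithStats(m)
    # inner white region of the outline = biggest component near image centre column
    best=[]
    for k in range(1,n):
        if st[k,4]>1500 and 260<ce[k][0]<370:
            c=max(cv2.findContours((l==k).astype(np.uint8),0,2)[0],key=cv2.contourArea); h=cv2.convexHull(c)
            for e in range(2,20):
                p=cv2.approxPolyDP(h,e,True)[:,0]
                if len(p)==4: break
            best.append((st[k,4],p))
    for a,p in best:
        p=p.astype(float); p=p[np.argsort(np.arctan2(*(p-p.mean(0)).T[::-1]))]
        W=np.array([plane(C[i],q,6) for q in p]); 
        dv=(W[0]+W[1]-W[2]-W[3])[:2]; 
        print(i,a,p.astype(int).tolist(),'c',W.mean(0).round(1),'sides',[np.linalg.norm(W[j]-W[j-1]).round(1) for j in range(4)],'yaw',(np.degrees(np.arctan2(dv[1],dv[0]))-90).round(2))
        Q.append((i,p))
if len(Q)==4:
    for a,b in ((0,2),(1,3)): print([tri(C[0],x,C[1],y)[0].round(1).tolist() for x,y in zip(Q[a][1],Q[b][1])])
o=status.get_obs();print(go(o,[565.6,-15.8,150],5.3),go(o,[565.6,-15.8,34],5.3))
E
```

```text
0 7481 [[288, 134], [380, 147], [349, 330], [270, 321]] c [ 467.7 -296.7    6. ] sides [np.float64(188.7), np.float64(83.2), np.float64(188.0), np.float64(83.2)] yaw -2.3
0 7365 [[307, 155], [356, 161], [333, 315], [291, 311]] c [ 467.9 -297.1    6. ] sides [np.float64(158.3), np.float64(44.8), np.float64(157.8), np.float64(43.7)] yaw -1.92
1 6773 [[289, 183], [378, 195], [348, 365], [272, 356]] c [ 467.9 -296.7    6. ] sides [np.float64(187.6), np.float64(83.7), np.float64(187.8), np.float64(82.9)] yaw -2.34
1 6674 [[308, 202], [355, 208], [332, 351], [291, 346]] c [ 467.8 -296.8    6. ] sides [np.float64(157.1), np.float64(44.8), np.float64(157.6), np.float64(44.2)] yaw -2.46
[[430.1, -200.6, 8.4], [512.8, -204.4, 8.9], [505.3, -391.9, 7.0], [421.9, -392.3, 0.5]]
[[448.4, -217.4, 5.5], [492.9, -218.5, 9.1], [486.7, -375.8, 7.2], [442.3, -382.4, -6.5]]
[204.6, 119.2, 59.8, 0.0006, 0.0006, -0.0052] [204.7, 119.1, 175.8, 0.0006, 0.0006, -0.0052]
```

```bash
python3 -m inch '[[[205,119,60,0,0,-0.005,100],[205,119,60,0,0,-0.005,100],[205,119,60,0,0,-0.005,100],[205,119,60,0,0,-0.005,100],[205,119,60,0,0,-0.005,100],[205,119,60,0,0,-0.005,100],[205,119,60,0,0,-0.005,100],[205,119,90,0,0,-0.005,100],[205,119,130,0,0,-0.005,100],[205,119,155,0,0,-0.005,100],[205,119,170,0,0,-0.005,100],[205,119,176,0,0,-0.005,100],[205,119,176,0,0,-0.005,100],[205,119,176,0,0,-0.005,100]]]'
python3 -m inch '[[[0,0,0,0,0,0,60],[0,0,0,0,0,0,45],[0,0,0,0,0,0,20],[0,0,0,0,0,0,20],[0,0,0,0,0,0,20],[0,0,0,0,0,0,20],[0,0,0,0,0,0,20],[0,0,0,0,0,0,20]]]'
python3 - <<'E'
from h import *
from workcell import status
o=status.get_obs();print(go(o,[467.9,-296.8,90],-2.35),go(o,[467.9,-296.8,37.5],-2.35))
E
```

```text
t: 22.15
ee_pos: [565.8, -15.4, 34.8]
orientation: [2.117, 2.32, 0.002]
ft_force: [0.1, -0.0, 0.5]
width: 88.0
grasp_force: 0.0
t: 22.95
ee_pos: [565.1, -15.0, 33.7]
orientation: [2.117, 2.321, 0.0]
ft_force: [1.0, 0.3, 0.2]
width: 36.2
grasp_force: 30.0
[-271.7, -122.7, -56.4, 0.0003, 0.0, 0.1331] [-271.7, -122.7, -3.9, 0.0003, 0.0, 0.1331]
```

```bash
python3 -m inch '[[[0,0,-10,0,0,0,20],[0,0,-35,0,0,0,20],[0,0,-58,0,0,0,20],[-25,-11,-60,0,0,0,20],[-60,-27,-60,0,0,0.03,20],[-100,-45,-60,0,0,0.06,20],[-140,-63,-60,0,0,0.09,20],[-180,-81,-60,0,0,0.12,20],[-215,-97,-60,0,0,0.133,20],[-245,-111,-60,0,0,0.133,20],[-265,-119,-60,0,0,0.133,20],[-272,-123,-60,0,0,0.133,20],[-272,-123,-50,0,0,0.133,20],[-272,-123,-30,0,0,0.133,20],[-272,-123,-15,0,0,0.133,20],[-272,-123,-8,0,0,0.133,20],[-272,-123,-5,0,0,0.133,20],[-272,-123,-5,0,0,0.133,20],[-272,-123,-5,0,0,0.133,20]]]'; python3 -c "
from h import *
from workcell import status
o=status.get_obs();print(o['ee_pos'],go(o,[467.9,-296.8,37],-2.35))"
```

```text
t: 24.85
ee_pos: [467.9, -297.1, 39.1]
orientation: [2.266, 2.175, 0.0]
ft_force: [0.0, 0.1, -6.1]
width: 35.5
grasp_force: 30.0
[ 467.87372774 -297.14277757   39.07484675] [0.3, 0.0, 2.1, 0.0006, 0.0004, 0.0003]
```

Lower until contact, then check the force.

```bash
python3 -m inch '[[[0,0,1,0,0,0,20],[0,0,1.5,0,0,0,20],[0,0,1.5,0,0,0,20]]]'; python3 -m inch '[[[0,0,0.5,0,0,0,20],[0,0,0.5,0,0,0,35],[0,0,0.5,0,0,0,65],[0,0,0.5,0,0,0,65],[0,0,0.5,0,0,0,65],[0,0,0.5,0,0,0,65]]]'
python3 -m inch '[[[0,0,-40,0,0,0,70],[0,0,-90,0,0,0,100],[0,0,-140,0,0,0,100],[50,0,-170,0,0,0,100],[50,0,-172,0,0,0,100],[50,0,-172,0,0,0,100],[50,0,-172,0,0,0,100],[50,0,-172,0,0,0,100]]]'; python3 snap.py w7
```

```text
t: 25.15
ee_pos: [467.5, -297.3, 37.4]
orientation: [2.266, 2.175, 0.0]
ft_force: [0.4, 0.3, -5.9]
width: 35.7
grasp_force: 30.0
t: 25.75
ee_pos: [467.7, -297.3, 37.0]
orientation: [2.266, 2.175, 0.0]
ft_force: [0.2, -0.2, 0.5]
width: 56.8
grasp_force: 0.0
t: 26.55
ee_pos: [468.9, -247.5, 207.2]
orientation: [-2.265, -2.173, 0.001]
ft_force: [-0.1, -0.1, -0.0]
width: 88.0
grasp_force: 0.0
26.55 [ 468.9 -247.5  207.2] [-2.265e+00 -2.173e+00  1.000e-03]
```

View pics/w7.png

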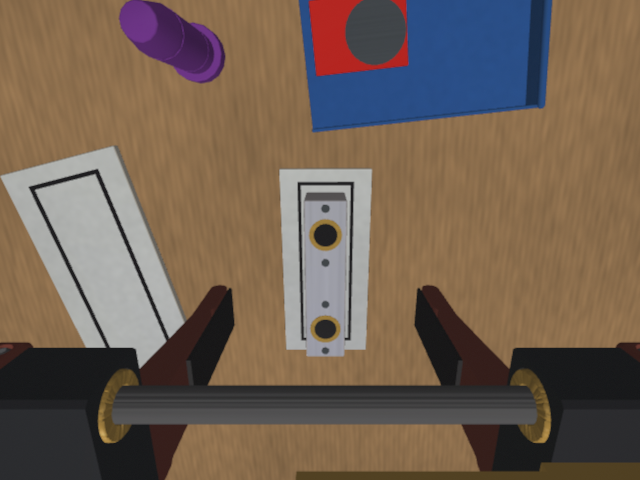

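The bar lies inside the outline, with bores at (325,235) and (325,329). I'll check that numerically and compute the route to the cores.

```bash
python3 - <<'E'
from h import *
from workcell import status
d=pickle.load(open('pics/w7.pkl','rb'));C=cam(d,d['obs'])
g=cv2.cvtColor(d['frame'],cv2.COLOR_RGB2GRAY)[192:358,306:345]
b=[c for a,c,_ in blobs(cv2.inRange(g,0,45),150)];print(b)
P=sorted([plane(C,(c[0]+306,c[1]+192),46) for c in b],key=lambda p:-p[1])[:2]
v=P[0]-P[1];print((P[0]+P[1])/2,np.linalg.norm(v),np.degrees(np.arctan2(v[1],v[0]))-90)
o=status.get_obs();print(go(o,[470,60,207],4),go(o,[521.6,278.3,160],4),go(o,[521.6,278.3,72],4))
E
```

```text
[[19.0, 42.7], [19.0, 136.6]]
[ 467.40924698 -298.00609044   46.        ] 90.01837515295195 -2.358437686694117
[307.4, -11.7, 0.6, -0.0021, -0.0011, -0.1115] [527.6, 30.9, 47.7, -0.0021, -0.0011, -0.1115] [527.5, 31.1, 135.7, -0.0021, -0.0011, -0.1115]
```

```bash
python3 -m inch '[[[580,-46,40,0,0,-0.112,100],[580,-46,40,0,0,-0.112,100],[580,-46,40,0,0,-0.112,100],[580,-46,40,0,0,-0.112,100],[580,-46,40,0,0,-0.112,100],[580,-46,40,0,0,-0.112,100],[580,-46,40,0,0,-0.112,100],[580,-46,40,0,0,-0.112,100],[580,-46,40,0,0,-0.112,100],[580,-46,40,0,0,-0.112,100],[580,-46,40,0,0,-0.112,100],[580,-46,40,0,0,-0.112,100],[580,-46,40,0,0,-0.112,100],[580,-46,40,0,0,-0.112,100],[580,-46,40,0,0,-0.112,100],[580,-46,40,0,0,-0.112,100]]]'; python3 -c "
from h import *
from workcell import status
o=status.get_obs();print(go(o,[446.7,334.3,72],4))"; python3 snap.py w8
```

```text
t: 28.2
ee_pos: [447.5, 332.7, 168.4]
orientation: [-2.143, -2.297, 0.002]
ft_force: [-0.5, 0.2, 0.1]
width: 87.6
grasp_force: 0.0
[1.7, -0.6, 96.4, -0.0007, 0.0006, -0.0006]
28.2 [447.5 332.7 168.4] [-2.143e+00 -2.297e+00  2.000e-03]
```

View pics/w8.png

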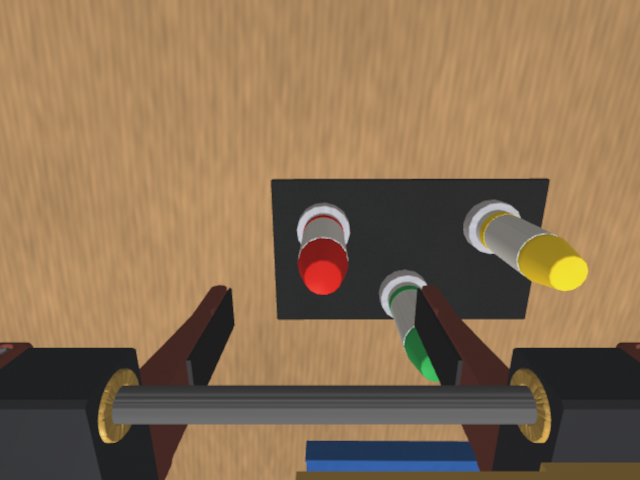

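All three cores stand upright on the mat: red (323,228), yellow (492,226), green (404,293) at the feet. I'll compare red and yellow foot positions with where the gripper released them.

```bash
python3 - <<'E'
from h import *
d=pickle.load(open('pics/w8.pkl','rb'));C=cam(d,d['obs'])
g=cv2.cvtColor(d['frame'],cv2.COLOR_RGB2GRAY)
for n,P,(x0,y0,x1,y1) in [('red',(446.7,334.3),(290,190,355,240)),('yellow',(586.2,346),(455,190,510,250)),('green',(521.6,278.3),(370,260,414,312))]:
    m=cv2.inRange(g[y0:y1,x0:x1],95,255); ys,xs=np.nonzero(cv2.morphologyEx(m,cv2.MORPH_OPEN,np.ones((3,3))))
    t=np.linspace(0,6.28,90); Q=np.array([proj(C,(P[0]+22*np.cos(a),P[1]+22*np.sin(a),z)) for a in t for z in(4,18)])
    print(n,'seen L,R,top',xs.min()+x0,xs.max()+x0,ys.min()+y0,'predicted',Q[:,0].min().round(1),Q[:,0].max().round(1),Q[:,1].min().round(1))
E
```

```text
red seen L,R,top 297 349 203 predicted 296.2 350.2 199.7
yellow seen L,R,top 463 509 200 predicted 462.2 523.0 197.3
green seen L,R,top 380 413 271 predicted 377.6 430.9 268.1
```

```bash
python3 -m inch '[[[2,-1,40,0,0,0,100],[2,-1,75,0,0,0,100],[2,-1,92,0,0,0,100],[2,-1,96,0,0,0,100],[2,-1,96,0,0,0,100],[2,-1,96,0,0,0,60],[2,-1,96,0,0,0,45],[2,-1,96,0,0,0,20],[2,-1,96,0,0,0,20],[2,-1,96,0,0,0,20],[2,-1,96,0,0,0,20],[2,-1,96,0,0,0,20],[2,-1,96,0,0,0,20]]]'
python3 -m inch '[[[0,0,-15,0,0,0,20],[0,0,-40,0,0,0,20],[-10,1,-65,0,0,0,20],[-40,4,-65,0,0,0,20],[-80,8,-65,0,0,0,20],[-125,12,-65,0,0,0,20],[-170,16,-65,0,0,0,20],[-215,21,-65,0,0,0,20],[-260,25,-65,0,0,0,20],[-305,29,-65,0,0,0,20],[-350,34,-65,0,0,0,20],[-390,37,-65,0,0,0,20],[-415,40,-65,0,0,0,20],[-429,41,-65,0,0,0,20],[-429,41,-50,0,0,0,20],[-429,41,-25,0,0,0,20],[-429,41,-10,0,0,0,20],[-429,41,-5,0,0,0,20],[-429,41,-4,0,0,0,20],[-429,41,-4,0,0,0,20]]]'
```

```text
t: 29.55
ee_pos: [446.2, 336.2, 72.7]
orientation: [2.141, 2.299, 0.0]
ft_force: [-0.1, -0.7, -0.4]
width: 31.9
grasp_force: 30.0
t: 31.55
ee_pos: [517.9, -88.6, 77.3]
orientation: [2.14, 2.299, 0.001]
ft_force: [0.4, -0.3, -4.4]
width: 31.7
grasp_force: 30.0
```

```bash
python3 -m inch '[[[-0.5,-0.7,1,0,0,0,20],[-0.5,-0.7,1.5,0,0,0,20],[-0.5,-0.7,1.5,0,0,0,20],[-0.5,-0.7,1.5,0,0,0,35],[-0.5,-0.7,1.5,0,0,0,100],[-0.5,-0.7,1.5,0,0,0,100],[-0.5,-0.7,1.5,0,0,0,100],[-0.5,-0.7,1.5,0,0,0,100],[-0.5,-0.7,1.5,0,0,0,100]]]'
python3 -c "
from h import *
from workcell import status
o=status.get_obs();print(o['ee_pos'],go(o,[586.2,345,165],4),go(o,[586.2,345,72],4))"
```

```text
t: 32.45
ee_pos: [516.9, -89.4, 75.2]
orientation: [2.141, 2.299, 0.0]
ft_force: [-0.3, -0.1, 0.4]
width: 68.0
grasp_force: 0.0
[516.85305293 -89.43739905  75.1941451 ] [428.4, 100.0, -89.8, 0.0001, 0.0, 0.0012] [428.4, 100.0, 3.2, 0.0001, 0.0, 0.0012]
```

```bash
python3 -m inch '[[[0,0,-30,0,0,0,100],[0,0,-80,0,0,0,100],[10,2,-90,0,0,0,100],[428,100,-90,0,0,0,100],[428,100,-90,0,0,0,100],[428,100,-90,0,0,0,100],[428,100,-90,0,0,0,100],[428,100,-90,0,0,0,100],[428,100,-90,0,0,0,100],[428,100,-90,0,0,0,100],[428,100,-90,0,0,0,100],[428,100,-90,0,0,0,100],[428,100,-90,0,0,0,100],[428,100,-90,0,0,0,100],[428,100,-60,0,0,0,100],[428,100,-20,0,0,0,100],[428,100,0,0,0,0,100],[428,100,3,0,0,0,100],[428,100,3,0,0,0,100],[428,100,3,0,0,0,100]]]'
python3 -m inch '[[[0,0,0,0,0,0,60],[0,0,0,0,0,0,45],[0,0,0,0,0,0,20],[0,0,0,0,0,0,20],[0,0,0,0,0,0,20],[0,0,0,0,0,0,20],[0,0,0,0,0,0,20],[0,0,0,0,0,0,20]]]'
python3 -c "
from h import *
from workcell import status
o=status.get_obs();print(o['ee_pos'],go(o,[512.8,-29,75],4))"
```

```text
t: 34.45
ee_pos: [587.2, 344.4, 73.7]
orientation: [2.142, 2.298, 0.003]
ft_force: [0.3, -0.1, -0.1]
width: 87.8
grasp_force: 0.0
t: 35.25
ee_pos: [586.2, 344.6, 72.1]
orientation: [2.141, 2.299, 0.0]
ft_force: [-0.0, -0.3, -0.4]
width: 31.6
grasp_force: 30.0
[586.23506758 344.61055702  72.11606183] [-367.5, -99.8, -2.9, 0.0, 0.0, 0.0012]
```

```bash
python3 -m inch '[[[0,0,-20,0,0,0,20],[0,0,-50,0,0,0,20],[-5,-1,-80,0,0,0,20],[-30,-8,-80,0,0,0,20],[-70,-19,-80,0,0,0,20],[-110,-30,-80,0,0,0,20],[-155,-42,-80,0,0,0,20],[-200,-54,-80,0,0,0,20],[-245,-67,-80,0,0,0,20],[-290,-79,-80,0,0,0,20],[-330,-90,-80,0,0,0,20],[-355,-97,-80,0,0,0,20],[-368,-100,-80,0,0,0,20],[-368,-100,-65,0,0,0,20],[-368,-100,-35,0,0,0,20],[-368,-100,-14,0,0,0,20],[-368,-100,-6,0,0,0,20],[-368,-100,-4,0,0,0,20],[-368,-100,-4,0,0,0,20],[-368,-100,-4,0,0,0,20]]]'
python3 -c "
from h import *
from workcell import status
o=status.get_obs();print(o['ee_pos'],go(o,[512.8,-29.8,75],4))"
```

```text
t: 37.25
ee_pos: [513.4, -29.4, 77.1]
orientation: [2.14, 2.298, 0.002]
ft_force: [0.9, -0.3, -4.2]
width: 31.6
grasp_force: 30.0
[513.38607076 -29.42482831  77.06255691] [-0.3, -0.6, 2.1, 0.0016, 0.0002, 0.0015]
```

```bash
python3 -m inch '[[[-0.3,-0.4,1,0,0,0,20],[-0.3,-0.4,1.5,0,0,0,20],[-0.3,-0.4,1.5,0,0,0,20],[-0.3,-0.4,1.5,0,0,0,35],[-0.3,-0.4,1.5,0,0,0,100],[-0.3,-0.4,1.5,0,0,0,100],[-0.3,-0.4,1.5,0,0,0,100],[-0.3,-0.4,1.5,0,0,0,100],[-0.3,-0.4,1.5,0,0,0,100]]]'
python3 -c "
from h import *
from workcell import status
o=status.get_obs();print(o['ee_pos'],go(o,[521.6,277,72],4))"
```

```text
t: 38.15
ee_pos: [512.3, -29.9, 74.7]
orientation: [2.141, 2.299, 0.0]
ft_force: [0.2, 1.4, -0.1]
width: 67.9
grasp_force: 0.0
[512.25814669 -29.91221986  74.71142745] [305.5, 31.1, 2.7, 0.0001, 0.0, 0.0012]
```

```bash
python3 -m inch '[[[0,0,-30,0,0,0,100],[0,0,-80,0,0,0,100],[10,2,-90,0,0,0,100],[306,31,-90,0,0,0,100],[306,31,-90,0,0,0,100],[306,31,-90,0,0,0,100],[306,31,-90,0,0,0,100],[306,31,-90,0,0,0,100],[306,31,-90,0,0,0,100],[306,31,-90,0,0,0,100],[306,31,-90,0,0,0,100],[306,31,-90,0,0,0,100],[306,31,-60,0,0,0,100],[306,31,-20,0,0,0,100],[306,31,0,0,0,0,100],[306,31,3,0,0,0,100],[306,31,3,0,0,0,100],[306,31,3,0,0,0,100]]]'
python3 -m inch '[[[0,0,0,0,0,0,60],[0,0,0,0,0,0,45],[0,0,0,0,0,0,20],[0,0,0,0,0,0,20],[0,0,0,0,0,0,20],[0,0,0,0,0,0,20],[0,0,0,0,0,0,20],[0,0,0,0,0,0,20]]]'
python3 -c "
from h import *
from workcell import status
o=status.get_obs();print(o['ee_pos'],go(o,[508.9,32,75],4))"
```

```text
t: 39.95
ee_pos: [522.4, 277.2, 72.9]
orientation: [2.142, 2.297, 0.003]
ft_force: [0.8, 0.2, 0.5]
width: 87.9
grasp_force: 0.0
t: 40.75
ee_pos: [521.5, 277.6, 71.6]
orientation: [2.141, 2.299, 0.0]
ft_force: [1.2, 0.3, -0.6]
width: 31.6
grasp_force: 30.0
[521.49958158 277.55858822  71.61193944] [-244.0, -30.0, -3.4, 0.0002, -0.0, 0.0012]
```

```bash
python3 -m inch '[[[0,0,-20,0,0,0,20],[0,0,-45,0,0,0,20],[-5,-1,-60,0,0,0,20],[-30,-4,-60,0,0,0,20],[-70,-9,-60,0,0,0,20],[-110,-14,-60,0,0,0,20],[-150,-18,-60,0,0,0,20],[-190,-23,-60,0,0,0,20],[-220,-27,-60,0,0,0,20],[-238,-29,-60,0,0,0,20],[-244,-30,-60,0,0,0,20],[-244,-30,-50,0,0,0,20],[-244,-30,-28,0,0,0,20],[-244,-30,-12,0,0,0,20],[-244,-30,-6,0,0,0,20],[-244,-30,-4.5,0,0,0,20],[-244,-30,-4.5,0,0,0,20],[-244,-30,-4.5,0,0,0,20]]]'
python3 -m inch '[[[0,0,0.5,0,0,0,20],[0,0,1,0,0,0,20],[0,0,1,0,0,0,20],[0,0,1,0,0,0,35],[0,0,1,0,0,0,100],[0,0,1,0,0,0,100],[0,0,1,0,0,0,100],[0,0,1,0,0,0,100],[0,0,1,0,0,0,100]]]'
python3 -m inch '[[[0,0,-40,0,0,0,100],[0,0,-90,0,0,0,100],[0,0,-135,0,0,0,100],[-30,20,-150,0,0,0,100],[-30,20,-150,0,0,0,100],[-30,20,-150,0,0,0,100],[-30,20,-150,0,0,0,100],[-30,20,-150,0,0,0,100]]]'; python3 snap.py w9
```

```text
t: 42.55
ee_pos: [509.3, 32.3, 76.7]
orientation: [2.14, 2.299, 0.001]
ft_force: [0.8, 0.8, -3.1]
width: 31.5
grasp_force: 30.0
t: 43.45
ee_pos: [508.9, 32.0, 75.3]
orientation: [2.141, 2.299, 0.0]
ft_force: [-0.7, 0.3, 0.1]
width: 67.8
grasp_force: 0.0
t: 44.25
ee_pos: [529.7, 4.0, 223.9]
orientation: [-2.139, -2.298, 0.003]
ft_force: [0.1, 0.1, -0.4]
width: 87.8
grasp_force: 0.0
44.25 [529.7   4.  223.9] [-2.139 -2.298  0.003]
```

View pics/w9.png

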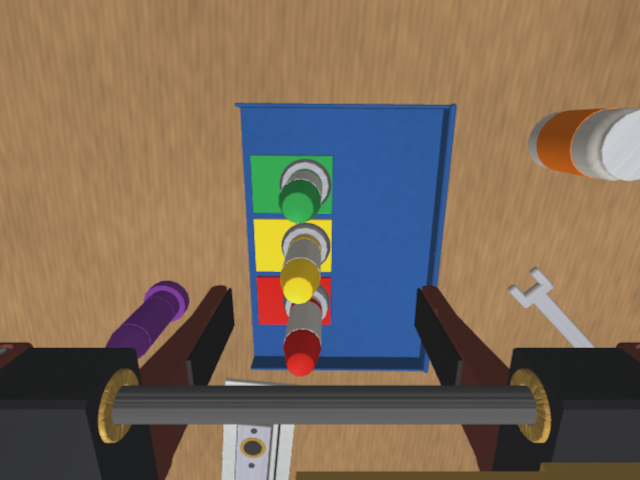

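All cores are upright on their own colours (feet at 305,182 / 306,243 / 306,303), and the bar is on the pad. One enlarged crop to check the centring.

```bash
python3 - <<'E'
from h import *
d=pickle.load(open('pics/w9.pkl','rb'));C=cam(d,d['obs']);im=d['frame'][:,:,::-1].copy()
k=4; crop=cv2.resize(im[145:335,240:345],None,fx=k,fy=k,interpolation=cv2.INTER_CUBIC)[:600]
for P in [(508.9,31.3),(512.8,-30.5),(516.8,-92.2)]:
    for r,z,col in((25,7,(255,0,255)),(22,21,(255,255,0))):
        Q=np.array([(proj(C,(P[0]+r*np.cos(a),P[1]+r*np.sin(a),z))-[240,145]+.5)*k for a in np.linspace(0,6.28,60)]).astype(int)
        cv2.polylines(crop,[Q],True,col,1)
cv2.imwrite('pics/w9c.png',crop)
E
```

```text
(no output)
```

View pics/w9c.png

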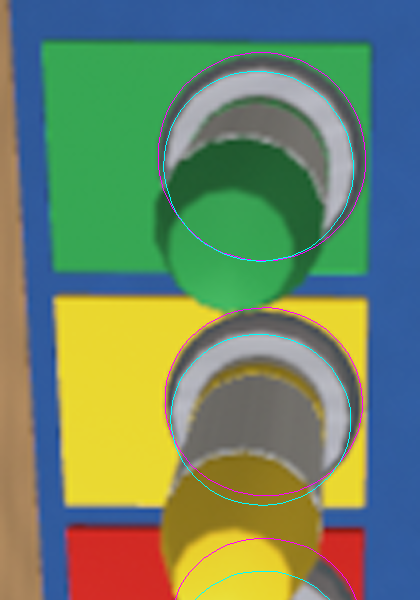

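Green and yellow match the expected foot circles to about 1 mm. I'll check red the same way.

```bash
python3 - <<'E'
from h import *
d=pickle.load(open('pics/w9.pkl','rb'));C=cam(d,d['obs']);im=d['frame'][:,:,::-1].copy()
k=6; crop=cv2.resize(im[265:335,250:340],None,fx=k,fy=k,interpolation=cv2.INTER_CUBIC)
P=(516.8,-92.2)
for r,z,col in((25,7,(255,0,255)),(22,21,(255,255,0))):
    Q=np.array([(proj(C,(P[0]+r*np.cos(a),P[1]+r*np.sin(a),z))-[250,265]+.5)*k for a in np.linspace(0,6.28,60)]).astype(int)
    cv2.polylines(crop,[Q],True,col,1)
cv2.imwrite('pics/w9r.png',crop)
E
```

```text
(no output)
```

View pics/w9r.png

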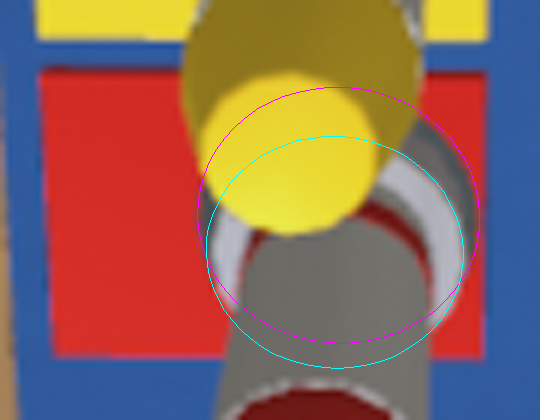

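The red foot sits within about 1–2 mm of its seat centre, so I'm handing the job in.

```bash
python3 -c "
from workcell import ctrl
print(ctrl.close_job())"
```

```text
the job is handed in; nothing more can be done
None
```

I handed the job in at about 44 s: the bar lies about 1 mm off the centre of the outline on the smaller checking plate, the cores were then put back upright, each within about 2 mm of the middle of its own plate, nothing was knocked over, and the oil tin was not touched.

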